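# Offer the ball dish from the bedside table

## Robot

A 6-joint arm with a two-finger parallel gripper is mounted at the origin on the work surface. World frame = base frame: x ahead of the robot, y to its left, z up, the work surface at z = 0. Lengths are in mm, angles in rad, forces in N, time in s.
With the tool pointing down it reaches from about 250 to 800 mm from the base axis. Payload 3.9 kg.
Tool frame: the origin (TCP) lies between the finger pads; the fingertips stand 14 mm ahead of it and the grasp point (between the pads) lies 5 mm behind it; z points along the fingers, y is the line along which they close (so a half turn about z gives the same grasp; the last joint's range is limited). The gripper opens to 85 mm and grips with 20 to 120 N. Pads are 22 mm wide; open, the fingers measure 114 mm over their backs; the gripper's body (76 mm by 85 mm) begins 54 mm behind the grasp point. The pads swing forward as they close: fully open they stand 13 mm farther back than shut.
Start: joints at [1.157, 0.26, -0.138, 1.173, 0, 1.571], TCP at [211.093, 480.682, 245.304] pointing down, gripper open.
Joint ranges: [-2.78, 2.78], [-0.83, 1.72], [-1.28, 1.37], [-1.9, 2.12], [-1.57, 1.48], [-3.14, 3.14]. Speed limits (rad/s): [2.57, 2.57, 3.14, 3.14, 3.14, 3.14].

## Interface

Orientations are given as [roll, pitch, yaw] about the fixed x, y, z axes, in that order (R = Rz(yaw) Ry(pitch) Rx(roll)).
In Python, from plant import monitor, cams, hand_in, models gives the robot as it stands.
- The arm moves only by the tool arm_command, never from a script. Its argument "increments" is a list of rows, each a list of 3 entries, a list of its own where there are three numbers: the shift along the tool's x, y, z each as a share of 0.4 m, from -1 to 1, then the turn, a rotation vector about the tool's x, y, z each as a share of 2 pi rad, from -1 to 1, then the opening, from -1 (shut) to 1 (fully open). In form: [[[tx, ty, tz], [rx, ry, rz], grip], ...]. A call has 1 to 12 rows; each row is the pose to reach, as a shift and turn from the pose commanded when the call began, along the tool's axes at that moment, turning the shorter way round; what a row does not reach only later rows make up. A row lasts 1/12 s, in which the tool goes at most 41.7 mm and 7.16 degrees, less where a joint would pass 70% of its speed; a pose out of reach is approached as far as the arm can. A call with a number of a shift or a turn outside -1 to 1 is refused whole. A call with a gripper value outside its range is refused whole. The fingers move at their own pace and stop on an object; "force" is the grip in N (left out, the last holds). Time passes only in rows, so rows that repeat a pose let the fingers close. It gives the time, the measured TCP pose, the force, the opening and the grip force at its end, in the units of the state.
- monitor.sense(): the state, without advancing time (a new reading comes with each control period).
- cams.read_camera(name): name is "side" or "top"; returns a dict with "pixels" (480x640x3 uint8, blue, green, red), "intrinsics" (3x3 intrinsics, pixels), "k1" (the pictures are not rectified: a ray, as slopes to the right and down, at radius r is drawn at 1 + k1 r^2 times it, then the intrinsics apply), "world_to_cam" (4x4, takes a point from world to camera coordinates). Camera axes: x right, y down, z forward; pixel columns grow to the right and rows downward; lengths in mm; the calibration is good to about 2 mm. A picture is of the moment at which its call begins. There is no depth.
- hand_in(): hands the job in; it is judged then, once.
Trained networks look in a picture, given as the dict that the camera call returned (one of the last four; its "shot" number tells which), for a name from the list of things; names that differ only in an ending like _2 or _b are one class to them, and where a whole thing is asked for, a point or a joint stands for the part that bears it (a point fixed in the world has none). Each returns a list of dicts, best first, with "score" (0 to 1); they miss things now and then, are a little off and sometimes report something else, mostly with a low value. They report only what shows in the picture. A call takes as long as a camera call. They do not tell look-alikes from the thing itself.
- models.look_for(picture, name): "bbox" ([left, top, right, bottom] in pixels, round what is visible of it).
- models.outline_of(picture, name): "mask" (480x640 bool, what is visible of it) and "bbox" ([left, top, right, bottom] in pixels, round what is visible of it).
- models.place_of(picture, name): "position" ([row, column] in pixels: a listed point, or the origin of a listed thing).
The state is a dict: "clock": time; "joint_pos": joint angles; "qvel": joint speeds; "effort": joint torques, N m; "tcp_pos": TCP position; "tool_rot": TCP orientation; "contact_force": force on the tool from outside, world axes, zero at the start; "ft_torque": the same for the moment, N m; "width": finger opening in mm; "finger_force": force on a finger pad.
Only numpy, scipy, OpenCV 4.12 (cv2) and the standard library are available. Lean on these libraries where they do the work, as an engineer would, in place of code of your own. Each camera call takes 0.05 s, during which the arm holds its last target. There are 200 camera calls.

## Task

Take the wooden dish by its handle, pull it straight out of its holder against the spring catches, lift it level off the table and only then turn it a quarter turn anticlockwise from the way it sat in the holder, so that its handle end comes to the robot's side and its tongue points to the bed. Keep the dish level and the loose stone ball in its middle all the way, do not touch the ball, and leave the mug, book and remote alone. Finish while still holding the dish, level and still, about 10 cm above the middle of the round cork mat.

Things in the scene. Friction and masses are not known exactly. Their poses are not given: they have to be found in the camera images.
- dish: Loose round dish of pale wood, about 0.22 kg. Origin: centre of its underside; z up. Rim radius 60 mm, rim top 24 mm up; inside, a shallow 10 degree cone of radius 50 mm falls to the middle. A tongue sticks out along +x, a handle along -x. At the start it stands on the table, tongue in the holder, its axes parallel to the holder's, its origin at x = -100 mm in the holder's frame.
- dish_grip (a point): Centre of the dish's handle block, to be pinched from above across its width: 106 mm from the dish's origin along its -x, 30 mm up. Block 16 mm wide (dish y), 44 mm long (x), 24 mm high, top 42 mm above the dish's underside. Axes as the dish's.
- dish_tongue (a point): End of the dish's flat tongue, 118 mm from the dish's origin along its +x and 13 mm up. The tongue is 24 mm wide, 12 mm thick, with a notch in each side 21 mm back from the end. Axes as the dish's.
- dish_well (a point): Where the ball's centre is when it rests in the middle of the dish: 21 mm above the dish's origin. Axes as the dish's.
- ball_center (a point): Centre of the loose polished stone ball, 32 mm in diameter, about 45 g, resting in the middle of the dish; it rolls off the middle if the dish is jerked or tilted.
- holder: Fixed holder of brown wood, 50 mm (x) by 72 mm (y) by 34 mm high, origin at the centre of its underside, z up. The tongue sits under its roof, so the dish comes out only by pulling it straight along the holder's -x, which points to the robot's left within about 20 degrees.
- holder_mouth (a point): Middle of the holder's mouth, in its face at x = -25 mm, 13 mm up; axes as the holder's. Two sprung steel balls inside snap into the tongue's notches: they let go at about 6 to 12 N of pull, within the first 8 mm, then rub with about 5 N; the tongue is free after 45 mm.
- mat: Fixed round cork mat, 110 mm in diameter, 4 mm thick. Origin at the centre of its underside; its axes are the world's. The bed lies beyond the table, in +x, ahead of the robot.
- mug: White mug, 76 mm wide, 88 mm high, a bystander. Origin under its centre.
- book: Closed grey book lying flat, 130 by 190 by 26 mm, a bystander. Origin under its centre.
- remote: Black remote control lying flat, 45 by 150 by 18 mm, a bystander. Origin under its centre.
- ball: The ball itself (its own origin turns as it rolls: use the point ball_center).
There are look-alikes about, which are no part of the job. Several things look just like the dish: the one meant starts nearest to the robot's base.

How it is judged:
By the outcome, as a careful person would: the job done as asked, in the order asked, and still so for the second after the job is handed in, while the arm keeps its last pose, push and grip.
It also fails if it takes over 53 s, if anything falls off the work surface, if the arm or the gripper's body presses on something with over 40 N, if the wrist force passes 120 N, or if a joint passes its speed limit or range.

## Working session

There is one attempt and no reset: what is moved stays moved. The work goes in short steps, Python scripts to look and compute and a tool call to move; the robot and the scene stay as the last step left them, time stands still between calls to the robot, and variables do not carry over. Pictures are saved under pics/ and viewed, at most 10 in all, crops included, and the job is handed in when it is done.

Besides the shell and the picture viewer there is one more tool, called after "Request:" as name(argument=value, ...), one argument or row to a line, values as JSON. arm_command: Moves the arm, as the interface text tells. Shift numbers are shares of 0.4 m and turn numbers shares of 2 pi rad, none past 1 either way. Its arguments: {"type":"object","properties":{"increments":{"type":"array"},"force":{"type":"number"}},"required":["increments"]}

```bash
mkdir -p pics; ls; cat > h.py <<'E'
import numpy as np, cv2
from plant import monitor, cams, hand_in, models
def pix(c,P):
    P=np.atleast_2d(np.asarray(P,float)); T=np.array(c["world_to_cam"]); q=P@T[:3,:3].T+T[:3,3]
    s=q[:,:2]/q[:,2:]; s=s*(1+c["k1"]*(s**2).sum(1,keepdims=True)); K=np.array(c["intrinsics"])
    return s@K[:2,:2].T+K[:2,2]
def onz(c,uv,z):
    K=np.array(c["intrinsics"]); T=np.array(c["world_to_cam"]); 
    s=cv2.undistortPoints(np.array([[uv]],float),K,np.array([c["k1"],0,0,0,0.]))[0,0]
    d=T[:3,:3].T@np.r_[s,1]; o=-T[:3,:3].T@T[:3,3]; return o+d*(z-o[2])/d[2]
E
python3 - <<'E'
from h import *
for n in("top","side"):
    c=cams.read_camera(n); cv2.imwrite(f"pics/{n}0.png",c["pixels"])
    print(n,np.round(-np.array(c["world_to_cam"])[:3,:3].T@np.array(c["world_to_cam"])[:3,3]),c["k1"])
    for t,z in(("dish",0),("dish_grip",30),("dish_tongue",13),("ball_center",21),("holder",0),("holder_mouth",13),("mat",0),("mug",0),("book",0),("remote",0)):
        for r in models.place_of(c,t):
            p=r["position"]; print(t,round(r["score"],2),np.round(p),np.round(onz(c,(p[1],p[0]),z)))
print(monitor.sense())
E
```

```text
pics
top [ 317.  -55. 1214.] -0.06049827887124703
dish 0.77 [234. 507.] [ 576. -484.    0.]
dish 0.69 [264. 379.] [ 503. -191.    0.]
dish 0.58 [162. 359.] [ 740. -146.    0.]
dish_grip 0.97 [269. 333.] [485. -88.  30.]
dish_grip 0.8 [270. 489.] [ 487. -429.   30.]
dish_grip 0.75 [180. 318.] [687. -51.  30.]
dish_grip 0.42 [263. 377.] [ 499. -183.   30.]
dish_tongue 0.89 [139. 402.] [ 794. -243.   13.]
dish_tongue 0.73 [187. 535.] [ 683. -551.   13.]
dish_tongue 0.5 [264. 377.] [ 501. -184.   13.]
ball_center 0.69 [262. 379.] [ 503. -188.   21.]
holder 0.6 [254. 423.] [ 527. -289.    0.]
holder_mouth 0.7 [263. 378.] [ 503. -186.   13.]
holder_mouth 0.69 [253. 412.] [ 525. -262.   13.]
mat 0.96 [220. 241.] [599. 122.   0.]
mug 0.7 [336. 445.] [ 345. -335.    0.]
mug 0.36 [255. 412.] [ 523. -266.    0.]
book 0.69 [194. 125.] [656. 391.   0.]
remote 0.91 [315. 149.] [381. 316.   0.]
remote 0.59 [221. 238.] [596. 129.   0.]
side [ 222. -925. 1139.] 0.0271296575647768
dish 0.9 [300. 329.] [ 503. -190.    0.]
dish 0.89 [264. 400.] [ 735. -142.    0.]
dish 0.87 [388. 405.] [ 587. -486.    0
[... 634 characters left out ...]
: 1.1, 'joint_pos': array([ 1.15697081e+00,  2.59997031e-01, -1.38071444e-01,  1.17269671e+00,
        3.80645795e-05,  1.57077673e+00]), 'qvel': array([ 7.70863960e-04,  6.64753004e-05,  3.89209716e-04,  1.90689630e-03,
       -2.54889478e-03,  1.74576849e-03]), 'effort': array([ 1.20858258e-03, -4.05620849e+01,  2.54241478e+01,  8.93560155e-04,
        1.38367650e-04, -2.14283013e-06]), 'tcp_pos': array([211.10241506, 480.69538782, 245.31669927]), 'tool_rot': array([ 3.14156151e+00, -3.80639692e-05,  2.72778673e+00]), 'contact_force': array([-0.10436321, -0.08737135, -0.86381463]), 'ft_torque': array([ 0.03195192, -0.01853719,  0.04585789]), 'finger_force': 0.0, 'width': 85.08923764981905}
```

View pics/top0.png

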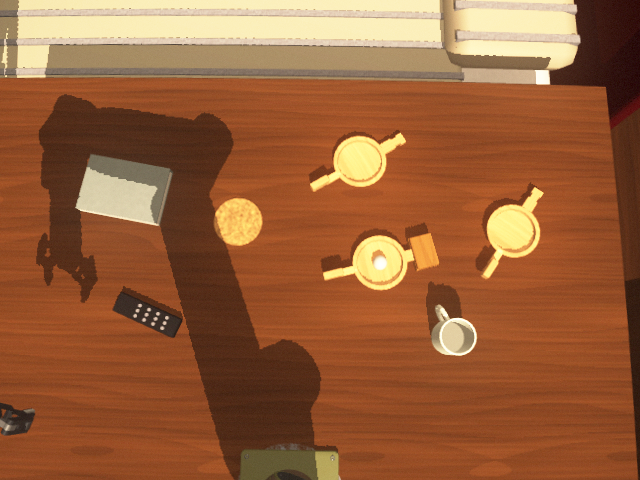

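```bash
python3 - <<'E'
import cv2
a=cv2.imread("pics/top0.png")[215:305,300:450]; b=cv2.imread("pics/side0.png")[235:350,270:400]
f=lambda i:cv2.resize(i,(800,300)if 0 else (int(i.shape[1]*300/i.shape[0]*0.8*1.0),240)) 
a=cv2.resize(a,None,fx=4,fy=4,interpolation=2); b=cv2.resize(b,None,fx=3.0,fy=3.0,interpolation=2)
cv2.imwrite("pics/ta.png",a)
cv2.imwrite("pics/sb.png",b)
E
```

```text
(no output)
```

View pics/ta.png

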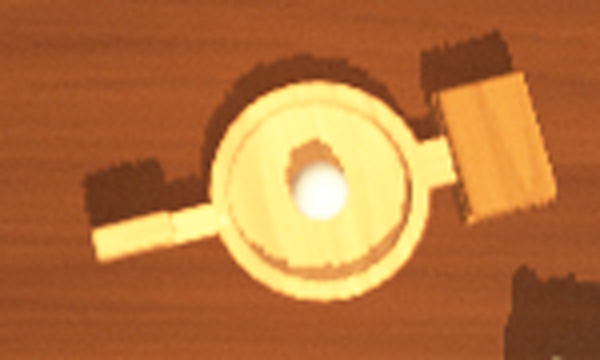

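The candidates are the dishes at about (359,160), (513,230) and (380,263). The one meant is at (380,263): it is nearest the base, it holds the ball and its tongue is in the holder at (425,251). The crop confirms this. Next I fit its pose from the masks.

```bash
cat >> h.py <<'E'
from scipy.optimize import minimize
def hull(m,c,P):
    cv2.fillConvexPoly(m,cv2.convexHull(np.round(pix(c,P)*16*4).astype(np.int32)),255,shift=4)
def box(x0,x1,y0,y1,z0,z1): return np.array([[x,y,z] for x in(x0,x1) for y in(y0,y1) for z in(z0,z1)],float)
a=np.linspace(0,2*np.pi,60)
DISH=[np.array([[60*np.cos(t),60*np.sin(t),z] for t in a for z in(4,24)]),box(-128,-84,-8,8,18,42),box(-90,-55,-6,6,18,30),box(55,74,-12,12,7,19)]
HOLD=[box(-25,25,-36,36,0,34)]
def sil(c,parts,p,z0=0):
    m=np.zeros((1920,2560),np.uint8); R=np.array([[np.cos(p[2]),-np.sin(p[2]),0],[np.sin(p[2]),np.cos(p[2]),0],[0,0,1]])
    for q in parts: hull(m,c,q@R.T+[p[0],p[1],z0])
    return cv2.resize(m,(640,480),interpolation=cv2.INTER_AREA)/255.
def fit(cs,parts,p0,z0=0):
    f=lambda p:sum(np.abs(sil(c,parts,p,z0)-m).sum() for c,m in cs)
    r=minimize(f,p0,method="Nelder-Mead",options=dict(initial_simplex=np.array(p0)+np.array([[0,0,0],[8,0,0],[0,8,0],[0,0,.1]]),xatol=.02,fatol=.5)); return r.x,r.fun
def mask(c,n,uv):
    rs=models.outline_of(c,n); 
    if not rs: return None
    return min((r["mask"] for r in rs),key=lambda m:np.hypot(*(np.argwhere(m).mean(0)[::-1]-uv)))
E
python3 - <<'E'
from h import *
D=[];H=[]
for n in("top","side"):
    c=cams.read_camera(n)
    for nm,parts,p0,L in(("dish",DISH,[503,-190,-1.3],D),("holder",HOLD,[527,-285,-1.3],H)):
        m=mask(c,nm,pix(c,[p0[0],p0[1],15])[0]); 
        if m is None: print(n,nm,"none");continue
        print(n,nm,m.sum(),fit([(c,m)],parts,p0)); L.append((c,m))
    m=mask(c,"mat",pix(c,[598,124,4])[0]); M=cv2.moments(m.astype(np.uint8)); print("mat",onz(c,(M["m10"]/M["m00"],M["m01"]/M["m00"]),4))
    m=mask(c,"ball",pix(c,[503,-190,21])[0]); 
    if m is not None: M=cv2.moments(m.astype(np.uint8)); print("ball",m.sum(),onz(c,(M["m10"]/M["m00"],M["m01"]/M["m00"]),21))
print(fit(D,DISH,[503,-190,-1.3]),fit(H,HOLD,[527,-285,-1.3]))
E
```

```text
top dish 2405 (array([ 504.1856902 , -189.68866246,   -1.2957076 ]), np.float64(341.00392156862745))
top holder 792 (array([ 529.08300137, -286.02480453,   -1.32099756]), np.float64(95.07450980392156))
mat [594.19783207 128.76023855   4.        ]
ball 154 [ 504.62288314 -188.43736403   21.        ]
side dish 1441 (array([ 505.2435042 , -187.0723665 ,   -1.28031556]), np.float64(338.6117647058823))
side holder 701 (array([ 530.10587657, -287.33569918,   -1.29949129]), np.float64(47.0392156862745))
mat [594.48291062 127.2004204    4.        ]
(array([ 504.37127957, -189.30494031,   -1.293267  ]), np.float64(689.5529411764705)) (array([ 529.75209297, -286.99581186,   -1.29848183]), np.float64(144.2941176470588))
```

```bash
python3 - <<'E'
from h import *
for n,lo in(("top",1),("side",1)):
    c=cams.read_camera(n); g=c["pixels"].astype(int)
    uv=pix(c,[504,-189,20])[0].astype(int)
    m=((g[...,1]>150)&(g[...,2]>180)).astype(np.uint8)
    k,l=cv2.connectedComponents(m); s=sil(c,DISH,[504.4,-189.3,-1.3])>.5
    lab=np.bincount(l[s&(l>0)]).argmax(); d=(l==lab).astype(np.uint8)
    cs,_=cv2.findContours(d,cv2.RETR_EXTERNAL,cv2.CHAIN_APPROX_NONE); d=cv2.drawContours(d*0,cs,-1,1,-1)
    p,e=fit([(c,d)],DISH,[504,-189,-1.3]); print(n,d.sum(),p,e)
    im=c["pixels"].copy(); s=(sil(c,DISH,p)>.5).astype(np.uint8); 
    cs2,_=cv2.findContours(s,0,1); cv2.drawContours(im,cs2,-1,(255,0,0),1);cv2.drawContours(im,cs,-1,(0,255,0),1)
    o=im[uv[1]-55:uv[1]+55,uv[0]-75:uv[0]+75]; cv2.imwrite(f"pics/f_{n}.png",cv2.resize(o,None,fx=4,fy=4,interpolation=0))
i=[cv2.imread(f"pics/f_{n}.png") for n in("top","side")]; cv2.imwrite("pics/f.png",cv2.resize(np.vstack(i),None,fx=.68,fy=.68))
E
```

```text
top 2686 [ 502.92710716 -190.57454074   -1.29819717] 97.72156862745098
side 2018 [ 506.00799866 -186.8745396    -1.298351  ] 538.356862745098
```

View pics/f.png

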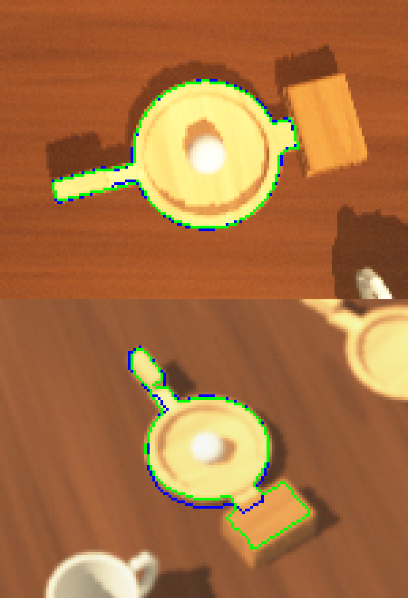

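The fits agree on a dish yaw of about -1.30 and a centre of about (503.5, -189.5), which puts the handle grip near (475, -87). I start moving.

Request:
arm_command(
  increments=[
    [[-0.59, -0.52, 0.12], [0, 0, 0.22], 1],
    [[-0.59, -0.52, 0.12], [0, 0, 0.22], 1],
    [[-0.59, -0.52, 0.12], [0, 0, 0.22], 1],
    [[-0.59, -0.52, 0.12], [0, 0, 0.22], 1],
    [[-0.59, -0.52, 0.12], [0, 0, 0.22], 1],
    [[-0.59, -0.52, 0.12], [0, 0, 0.22], 1],
    [[-0.59, -0.52, 0.12], [0, 0, 0.22], 1],
    [[-0.59, -0.52, 0.12], [0, 0, 0.22], 1],
    [[-0.59, -0.52, 0.12], [0, 0, 0.22], 1],
    [[-0.59, -0.52, 0.12], [0, 0, 0.22], 1],
    [[-0.59, -0.52, 0.12], [0, 0, 0.22], 1],
    [[-0.59, -0.52, 0.12], [0, 0, 0.22], 1],
  ],
)

```text
clock: 2.7
tcp_pos: [343.7, 195.0, 197.4]
tool_rot: [3.141, -0.0, 1.342]
contact_force: [0.4, 0.6, 0.1]
width: 85.6
finger_force: 0.0
```

```bash
cat >> h.py <<'E'
from scipy.spatial.transform import Rotation as Ro
def inc(pos,yaw,roll=np.pi,pitch=0):
    s=monitor.sense(); R=Ro.from_euler("xyz",s["tool_rot"]); d=R.inv().apply(np.array(pos)-s["tcp_pos"])/400
    t=(R.inv()*Ro.from_euler("xyz",[roll,pitch,yaw])).as_rotvec()/2/np.pi
    print("t",round(s["clock"],2),"tcp",np.round(s["tcp_pos"],1),"rpy",np.round(s["tool_rot"],4),"w",round(s["width"],1),"F",np.round(s["contact_force"],1),"M",np.round(s["ft_torque"],2),"ff",round(s["finger_force"],1))
    print("inc",np.round(d,4),np.round(t,4))
E
python3 -c "
from h import *
inc([475,-87.4,130],-1.30)"
```

```text
t 2.7 tcp [343.7 195.  197.4] rpy [ 3.1414e+00 -2.0000e-04  1.3422e+00] w 85.6 F [0.4 0.6 0.1] M [ 0.   -0.02 -0.05] ff 0.0
inc [-0.6133  0.4796  0.1685] [-0.     -0.      0.4205]
```

Request:
arm_command(
  increments=[
    [[-0.613, 0.48, 0.1], [0, 0, 0.22], 1],
    [[-0.613, 0.48, 0.1], [0, 0, 0.22], 1],
    [[-0.613, 0.48, 0.1], [0, 0, 0.22], 1],
    [[-0.613, 0.48, 0.1], [0, 0, 0.22], 1],
    [[-0.613, 0.48, 0.1], [0, 0, 0.22], 1],
    [[-0.613, 0.48, 0.1], [0, 0, 0.22], 1],
    [[-0.613, 0.48, 0.1], [0, 0, 0.22], 1],
    [[-0.613, 0.48, 0.1], [0, 0, 0.22], 1],
    [[-0.613, 0.48, 0.1], [0, 0, 0.22], 1],
    [[-0.613, 0.48, 0.1], [0, 0, 0.22], 1],
    [[-0.613, 0.48, 0.1], [0, 0, 0.22], 1],
    [[-0.613, 0.48, 0.1], [0, 0, 0.22], 1],
  ],
)

```text
clock: 3.7
tcp_pos: [476.0, -86.7, 157.2]
tool_rot: [-3.142, 0.0, -0.037]
contact_force: [-0.2, -0.3, 0.0]
width: 85.5
finger_force: 0.0
```

```bash
python3 -c "
from h import *
inc([475,-87.4,90],-1.30)"
```

```text
t 3.7 tcp [476.  -86.7 157.2] rpy [-3.1416e+00  2.0000e-04 -3.6600e-02] w 85.5 F [-0.2 -0.3  0. ] M [ 0.   -0.01  0.  ] ff 0.0
inc [-0.0024  0.0019  0.1679] [0.     0.     0.2011]
```

Request:
arm_command(
  increments=[
    [[-0.002, 0.002, 0.168], [0, 0, 0.201], 0],
    [[-0.002, 0.002, 0.168], [0, 0, 0.201], 0],
    [[-0.002, 0.002, 0.168], [0, 0, 0.201], 0],
    [[-0.002, 0.002, 0.168], [0, 0, 0.201], 0],
    [[-0.002, 0.002, 0.168], [0, 0, 0.201], 0],
    [[-0.002, 0.002, 0.168], [0, 0, 0.201], 0],
    [[-0.002, 0.002, 0.168], [0, 0, 0.201], 0],
    [[-0.002, 0.002, 0.168], [0, 0, 0.201], 0],
    [[-0.002, 0.002, 0.168], [0, 0, 0.201], 0],
    [[-0.002, 0.002, 0.168], [0, 0, 0.201], 0],
    [[-0.002, 0.002, 0.168], [0, 0, 0.201], 0],
    [[-0.002, 0.002, 0.168], [0, 0, 0.201], 0],
  ],
)

```text
clock: 4.7
tcp_pos: [359.2, -233.2, 90.4]
tool_rot: [-2.896, 0.053, -0.744]
contact_force: [0.3, -0.7, -0.1]
width: 42.2
finger_force: 0.0
```

```bash
python3 - <<'E'
from h import *
inc([475,-87.4,25],-1.30)
c=cams.read_camera("side"); im=cv2.resize(c["pixels"][190:340,260:390],None,fx=4,fy=4,interpolation=2); cv2.imwrite("pics/s1.png",im)
c=cams.read_camera("top"); d=c["pixels"][205:305,290:420]; 
for P in([475,-87.4,42],[503.5,-189.5,24]): print(pix(c,P)-[290,205])
g=c["pixels"].astype(int); m=((g[...,2]>200)&(g[...,1]>120))[190:250,205:270].astype(np.uint8); M=cv2.moments(m); print("mat",m.sum(),onz(c,(205+M["m10"]/M["m00"],190+M["m01"]/M["m00"]),4))
E
```

```text
t 4.7 tcp [ 359.2 -233.2   90.4] rpy [-2.8963  0.0534 -0.744 ] w 42.2 F [ 0.3 -0.7 -0.1] M [-0.21  0.13  0.01] ff 0.0
inc [-0.025  -0.4103  0.2729] [-0.0357  0.0191  0.087 ]
[[43.34864985 67.98365343]]
[[89.81346701 56.83453931]]
mat 591 [596.9105994  160.49409798   4.        ]
```

View pics/s1.png

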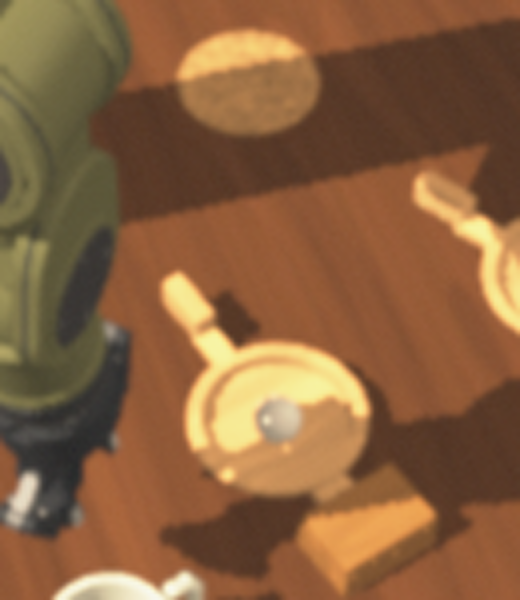

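```bash
python3 -c "
from h import *
s=monitor.sense();print(np.round(s['joint_pos'],3))"
```

```text
[-0.752  0.268 -0.607  0.752  0.244  3.136]
```

The sign convention is yaw = q1 − q6 + π, so that call ran joint 6 to its limit. Nothing was touched. I use the other half-turn grasp, yaw 1.84, and turn back.

```bash
python3 -c "
from h import *
inc([475,-87.4,140],0.6)
inc([475,-87.4,140],1.84)"
```

```text
t 4.8 tcp [ 357.5 -232.9   90.2] rpy [-2.8973  0.0557 -0.7463] w 42.7 F [ 0.2 -0.  -0.6] M [-0.23  0.1  -0.04] ff 0.0
inc [-0.0381 -0.4824 -0.0062] [-0.0388 -0.0187 -0.2142]
t 4.8 tcp [ 357.5 -232.9   90.2] rpy [-2.8973  0.0557 -0.7463] w 42.7 F [ 0.2 -0.  -0.6] M [-0.23  0.1  -0.04] ff 0.0
inc [-0.0381 -0.4824 -0.0062] [-0.0257 -0.047  -0.4099]
```

Request:
arm_command(
  increments=[
    [[0, 0, -0.12], [0, 0, 0], 0],
    [[0, 0, -0.12], [0, 0, 0], 0],
    [[0, 0, -0.12], [0, 0, 0], 0],
  ],
)

```text
clock: 5.05
tcp_pos: [355.7, -244.5, 139.2]
tool_rot: [-2.896, 0.048, -0.744]
contact_force: [-0.0, 0.6, 0.3]
width: 42.2
finger_force: 0.0
```

```bash
python3 -c "
from h import *
inc([475,-87.4,140],0.6)
s=monitor.sense();print(np.round(s['joint_pos'],3))"
```

```text
t 5.05 tcp [ 355.7 -244.5  139.2] rpy [-2.8963  0.0481 -0.7442] w 42.2 F [-0.   0.6  0.3] M [-0.21  0.08  0.03] ff 0.0
inc [-0.0467 -0.4763  0.1195] [-0.0381 -0.0198 -0.2137]
[-0.774  0.218 -0.521  0.887  0.244  3.111]
```

Relative to the reached pose, as hoped. I go back.

Request:
arm_command(
  increments=[
    [[-0.047, -0.476, 0.119], [-0.038, -0.02, -0.214], 0],
    [[-0.047, -0.476, 0.119], [-0.038, -0.02, -0.214], 0],
    [[-0.047, -0.476, 0.119], [-0.038, -0.02, -0.214], 0],
    [[-0.047, -0.476, 0.119], [-0.038, -0.02, -0.214], 0],
    [[-0.047, -0.476, 0.119], [-0.038, -0.02, -0.214], 0],
    [[-0.047, -0.476, 0.119], [-0.038, -0.02, -0.214], 0],
    [[-0.047, -0.476, 0.119], [-0.038, -0.02, -0.214], 0],
    [[-0.047, -0.476, 0.119], [-0.038, -0.02, -0.214], 0],
    [[-0.047, -0.476, 0.119], [-0.038, -0.02, -0.214], 0],
    [[-0.047, -0.476, 0.119], [-0.038, -0.02, -0.214], 0],
    [[-0.047, -0.476, 0.119], [-0.038, -0.02, -0.214], 0],
    [[-0.047, -0.476, 0.119], [-0.038, -0.02, -0.214], 0],
  ],
)

```text
clock: 6.05
tcp_pos: [472.9, -84.3, 136.9]
tool_rot: [-3.133, 0.003, 0.606]
contact_force: [-0.4, 0.3, 0.1]
width: 42.8
finger_force: 0.0
```

```bash
python3 -c "
from h import *
inc([475,-87.4,85],1.84)
s=monitor.sense();print(np.round(s['joint_pos'],3))"
```

```text
t 6.05 tcp [472.9 -84.3 136.9] rpy [-3.1329e+00  2.9000e-03  6.0570e-01] w 42.8 F [-0.4  0.3  0.1] M [-0.    0.01 -0.04] ff 0.0
inc [0.0003 0.0106 0.1297] [-0.0015 -0.0004 -0.1964]
[-0.179  0.266 -0.431  0.882  0.004  2.357]
```

Request:
arm_command(
  increments=[
    [[0, 0.011, 0.13], [-0.0015, -0.0004, -0.1964], 0],
    [[0, 0.011, 0.13], [-0.0015, -0.0004, -0.1964], 0],
    [[0, 0.011, 0.13], [-0.0015, -0.0004, -0.1964], 0],
    [[0, 0.011, 0.13], [-0.0015, -0.0004, -0.1964], 0],
    [[0, 0.011, 0.13], [-0.0015, -0.0004, -0.1964], 0],
    [[0, 0.011, 0.13], [-0.0015, -0.0004, -0.1964], 0],
    [[0, 0.011, 0.13], [-0.0015, -0.0004, -0.1964], 0],
    [[0, 0.011, 0.13], [-0.0015, -0.0004, -0.1964], 0],
    [[0, 0.011, 0.13], [-0.0015, -0.0004, -0.1964], 0],
    [[0, 0.011, 0.13], [-0.0015, -0.0004, -0.1964], 0],
    [[0, 0.011, 0.13], [-0.0015, -0.0004, -0.1964], 0],
    [[0, 0.011, 0.13], [-0.0015, -0.0004, -0.1964], 0],
  ],
)

```text
clock: 7.05
tcp_pos: [475.0, -89.0, 85.3]
tool_rot: [3.141, -0.0, 1.83]
contact_force: [-1.3, 0.5, -0.1]
width: 42.8
finger_force: 0.0
```

```bash
python3 - <<'E'
from h import *
inc([475,-87.4,25],1.84)
c=cams.read_camera("side"); u=pix(c,[475,-87.4,60])[0].astype(int); a=cv2.resize(c["pixels"][u[1]-60:u[1]+60,u[0]-60:u[0]+60],(480,480),interpolation=2)
c=cams.read_camera("top"); u=pix(c,[475,-87.4,60])[0].astype(int); b=cv2.resize(c["pixels"][u[1]-60:u[1]+60,u[0]-30:u[0]+50],(320,480),interpolation=2)
cv2.imwrite("pics/s2.png",np.hstack([a,b]))
E
```

```text
t 7.05 tcp [475.  -89.   85.3] rpy [ 3.1410e+00 -4.0000e-04  1.8295e+00] w 42.8 F [-1.3  0.5 -0.1] M [-0.   -0.03  0.  ] ff 0.0
inc [0.0038 0.0009 0.1508] [ 0.0001 -0.0001 -0.0017]
```

View pics/s2.png

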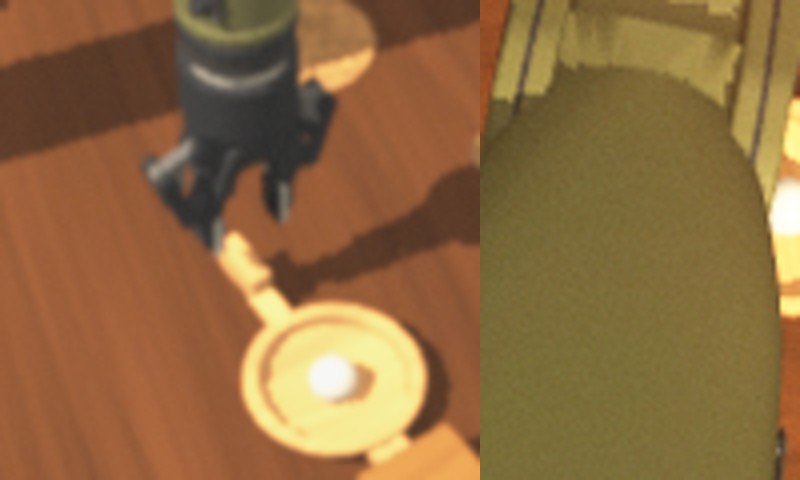

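Request:
arm_command(
  increments=[
    [[0.0038, 0.001, 0.05], [0, 0, -0.0017], 0],
    [[0.0038, 0.001, 0.09], [0, 0, -0.0017], 0],
    [[0.0038, 0.001, 0.12], [0, 0, -0.0017], 0],
    [[0.0038, 0.001, 0.14], [0, 0, -0.0017], 0],
    [[0.0038, 0.001, 0.15], [0, 0, -0.0017], 0],
    [[0.0038, 0.001, 0.15], [0, 0, -0.0017], 0],
    [[0.0038, 0.001, 0.15], [0, 0, -0.0017], 0],
  ],
)

```text
clock: 7.73
tcp_pos: [475.4, -87.9, 26.0]
tool_rot: [3.14, 0.0, 1.843]
contact_force: [0.3, -0.6, 0.6]
width: 42.8
finger_force: 0.0
```

Request:
arm_command(
  increments=[
    [[0, 0, 0], [0, 0, 0], -0.4],
    [[0, 0, 0], [0, 0, 0], -0.4],
    [[0, 0, 0], [0, 0, 0], -0.5],
    [[0, 0, 0], [0, 0, 0], -0.55],
    [[0, 0, 0], [0, 0, 0], -0.6],
    [[0, 0, 0], [0, 0, 0], -0.65],
    [[0, 0, 0], [0, 0, 0], -0.7],
    [[0, 0, 0], [0, 0, 0], -0.75],
  ],
  force=20,
)

```text
clock: 8.4
tcp_pos: [475.1, -87.8, 25.9]
tool_rot: [3.141, 0.0, 1.843]
contact_force: [-0.5, 0.4, 2.5]
width: 15.8
finger_force: 20.2
```

```bash
python3 -c "
from h import *
inc([475,-87.4,25],1.84)"
```

```text
t 8.4 tcp [475.1 -87.8  25.9] rpy [3.1406e+00 3.0000e-04 1.8433e+00] w 15.8 F [-0.5  0.4  2.5] M [-0.07  0.14 -0.06] ff 20.2
inc [ 0.0012 -0.0001  0.0023] [0.0002 0.     0.0005]
```

Request:
arm_command(
  increments=[
    [[0, 0, 0], [0, 0, 0], -1],
    [[0, 0, 0], [0, 0, 0], -1],
    [[0, 0, 0], [0, 0, 0], -1],
    [[0, 0, 0], [0, 0, 0], -1],
  ],
  force=100,
)

```text
clock: 8.73
tcp_pos: [475.2, -87.8, 26.0]
tool_rot: [3.141, 0.0, 1.843]
contact_force: [-1.6, 1.4, 5.8]
width: 14.6
finger_force: 97.4
```

```bash
python3 -c "
from h import *
inc([475,-87.4,25],1.84)"
```

```text
t 8.73 tcp [475.2 -87.8  26. ] rpy [3.1406e+00 2.0000e-04 1.8433e+00] w 14.6 F [-1.6  1.4  5.8] M [-0.08  0.25 -0.09] ff 97.4
inc [ 0.001  -0.0001  0.0024] [0.0002 0.     0.0005]
```

Request:
arm_command(
  increments=[
    [[0, 0, -0.0005], [0, 0, 0], -1],
    [[0, 0, -0.001], [0, 0, 0], -1],
    [[0, 0, -0.001], [0, 0, 0], -1],
  ],
)

```text
clock: 8.98
tcp_pos: [475.1, -87.9, 26.1]
tool_rot: [3.141, 0.0, 1.843]
contact_force: [-1.2, 0.7, 3.2]
width: 14.4
finger_force: 97.4
```

Request:
arm_command(
  increments=[
    [[0.001, 0, 0], [0, 0, 0], -1],
    [[0.0025, 0, 0], [0, 0, 0], -1],
    [[0.004, 0, 0], [0, 0, 0], -1],
    [[0.0055, 0, 0], [0, 0, 0], -1],
  ],
)

```text
clock: 9.32
tcp_pos: [475.1, -86.6, 26.1]
tool_rot: [3.14, 0.002, 1.843]
contact_force: [0.2, -5.3, -1.0]
width: 14.6
finger_force: 97.4
```

```bash
python3 -c "
from h import *
inc([475,-87.4,25],1.84)"
```

```text
t 9.32 tcp [475.1 -86.6  26.1] rpy [3.1404e+00 2.5000e-03 1.8425e+00] w 14.6 F [ 0.2 -5.3 -1. ] M [-1.08 -0.14 -0.28] ff 97.4
inc [-0.0018 -0.0008  0.0028] [0.0002 0.0004 0.0004]
```

Request:
arm_command(
  increments=[
    [[0.002, 0, 0], [0, 0, 0], -1],
    [[0.004, 0, 0], [0, 0, 0], -1],
    [[0.006, 0, 0], [0, 0, 0], -1],
    [[0.008, 0, 0], [0, 0, 0], -1],
    [[0.01, 0, 0], [0, 0, 0], -1],
    [[0.012, 0, 0], [0, 0, 0], -1],
    [[0.014, 0, 0], [0, 0, 0], -1],
    [[0.016, 0, 0], [0, 0, 0], -1],
    [[0.018, 0, 0], [0, 0, 0], -1],
    [[0.02, 0, 0], [0, 0, 0], -1],
    [[0.021, 0, 0], [0, 0, 0], -1],
    [[0.022, 0, 0], [0, 0, 0], -1],
  ],
)

```text
clock: 10.32
tcp_pos: [472.4, -77.3, 26.2]
tool_rot: [3.14, 0.001, 1.843]
contact_force: [1.5, -3.6, 0.6]
width: 14.4
finger_force: 97.8
```

```bash
python3 - <<'E'
from h import *
inc([475,-87.4,25],1.84)
c=cams.read_camera("side"); 
print([(round(r["score"],2),np.round(onz(c,r["position"][::-1],21),1)) for r in models.place_of(c,"ball_center")])
m=mask(c,"dish",pix(c,[501,-179,15])[0]);print(fit([(c,m)],DISH,[501,-180,-1.3]))
E
```

```text
t 10.32 tcp [472.4 -77.3  26.2] rpy [3.1403e+00 5.0000e-04 1.8434e+00] w 14.4 F [ 1.5 -3.6  0.6] M [-0.89 -0.22  0.02] ff 97.8
inc [-0.0261 -0.0006  0.0031] [0.0002 0.0001 0.0005]
[(0.66, array([ 503. , -179.3,   21. ]))]
(array([ 501.43390759, -177.06934135,   -1.28910991]), np.float64(379.27450980392155))
```

Request:
arm_command(
  increments=[
    [[0.003, 0, 0], [0, 0, 0], -1],
    [[0.007, 0, 0], [0, 0, 0], -1],
    [[0.012, 0, 0], [0, 0, 0], -1],
    [[0.018, 0, 0], [0, 0, 0], -1],
    [[0.025, 0, 0], [0, 0, 0], -1],
    [[0.032, 0, 0], [0, 0, 0], -1],
    [[0.039, 0, 0], [0, 0, 0], -1],
    [[0.046, 0, 0], [0, 0, 0], -1],
    [[0.053, 0, 0], [0, 0, 0], -1],
    [[0.059, 0, 0], [0, 0, 0], -1],
    [[0.064, 0, 0], [0, 0, 0], -1],
    [[0.069, 0, 0], [0, 0, 0], -1],
  ],
)

```text
clock: 11.47
tcp_pos: [464.7, -50.3, 26.2]
tool_rot: [3.141, 0.0, 1.844]
contact_force: [0.9, -3.8, 1.7]
width: 14.9
finger_force: 98.0
```

Request:
arm_command(
  increments=[
    [[0.005, 0, 0], [0, 0, 0], -1],
    [[0.01, 0, 0], [0, 0, 0], -1],
    [[0.015, 0, 0], [0, 0, 0], -1],
    [[0.02, 0, 0], [0, 0, 0], -1],
    [[0.025, 0, 0], [0, 0, 0], -1],
    [[0.03, 0, 0], [0, 0, 0], -1],
    [[0.035, 0, 0], [0, 0, 0], -1],
    [[0.04, 0, 0], [0, 0, 0], -1],
    [[0.044, 0, 0], [0, 0, 0], -1],
    [[0.047, 0, 0], [0, 0, 0], -1],
    [[0.049, 0, 0], [0, 0, 0], -1],
    [[0.05, 0, 0], [0, 0, 0], -1],
  ],
)

```text
clock: 12.47
tcp_pos: [459.3, -31.3, 26.2]
tool_rot: [3.141, 0.0, 1.843]
contact_force: [-0.1, -3.2, 2.0]
width: 14.4
finger_force: 98.0
```

```bash
python3 - <<'E'
from h import *
inc([475,-87.4,25],1.84)
c=cams.read_camera("side"); 
print([(round(r["score"],2),np.round(onz(c,r["position"][::-1],21),1)) for r in models.place_of(c,"ball_center")])
m=mask(c,"dish",pix(c,[490,-132,15])[0]);print(fit([(c,m)],DISH,[490,-132,-1.3]))
u=pix(c,[490,-132,20])[0].astype(int);cv2.imwrite("pics/s3.png",cv2.resize(c["pixels"][u[1]-60:u[1]+60,u[0]-60:u[0]+60],(480,480),interpolation=2))
E
```

```text
t 12.47 tcp [459.3 -31.3  26.2] rpy [3.1407e+00 2.0000e-04 1.8435e+00] w 14.4 F [-0.1 -3.2  2. ] M [-0.69 -0.17 -0.03] ff 98.0
inc [-1.456e-01 -1.000e-04  2.900e-03] [0.0001 0.     0.0006]
[(0.63, array([ 490.9, -126.5,   21. ]))]
(array([ 488.67970816, -132.25519772,   -1.2967453 ]), np.float64(460.66666666666663))
```

View pics/s3.png

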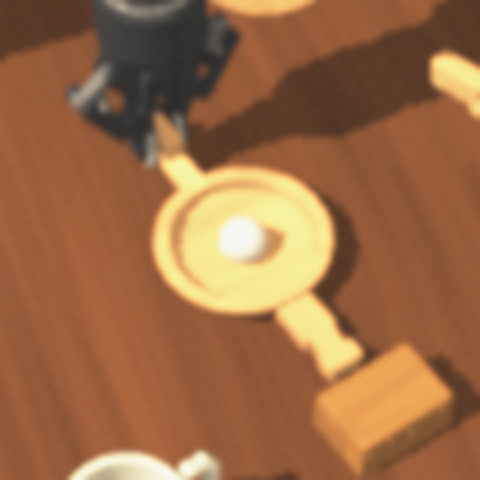

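Request:
arm_command(
  increments=[
    [[0, 0, -0.001], [0, 0, 0], -1],
    [[0, 0, -0.002], [0, 0, 0], -1],
    [[0, 0, -0.004], [0, 0, 0], -1],
    [[0, 0, -0.007], [0, 0, 0], -1],
    [[0, 0, -0.011], [0, 0, 0], -1],
    [[0, 0, -0.016], [0, 0, 0], -1],
    [[0, 0, -0.022], [0, 0, 0], -1],
    [[0, 0, -0.027], [0, 0, 0], -1],
    [[0, 0, -0.03], [0, 0, 0], -1],
    [[0, 0, -0.032], [0, 0, 0], -1],
    [[0, 0, -0.033], [0, 0, 0], -1],
    [[0, 0, -0.033], [0, 0, 0], -1],
  ],
)

```text
clock: 13.62
tcp_pos: [459.4, -31.4, 39.5]
tool_rot: [3.14, 0.0, 1.843]
contact_force: [0.2, -0.8, -2.1]
width: 14.6
finger_force: 97.5
```

```bash
cat >> h.py <<'E'
def tilt(c,p,z,n="dish"):
    # fit x,y,yaw plus pitch and z for a raised dish
    pass
E
python3 - <<'E'
from h import *
inc([475,-87.4,25],1.84)
c=cams.read_camera("side"); 
for n,z in(("dish_grip",43),("dish_tongue",26),("ball_center",34),("dish_well",34)): print(n,[(round(r["score"],2),np.round(r["position"]),np.round(onz(c,r["position"][::-1],z),1)) for r in models.place_of(c,n)])
u=pix(c,[490,-132,20])[0].astype(int);cv2.imwrite("pics/s4.png",cv2.resize(c["pixels"][u[1]-60:u[1]+60,u[0]-60:u[0]+60],(480,480),interpolation=2))
E
```

```text
t 13.62 tcp [459.4 -31.4  39.5] rpy [3.1404e+00 2.0000e-04 1.8433e+00] w 14.6 F [ 0.2 -0.8 -2.1] M [0.28 0.13 0.03] ff 97.5
inc [-0.1453 -0.0003  0.0362] [0.0002 0.     0.0005]
dish_grip [(0.92, array([251., 294.]), array([457.2, -31. ,  43. ])), (0.86, array([241., 369.]), array([668. , -66.5,  43. ])), (0.62, array([372., 359.]), array([ 490.4, -430.4,   43. ]))]
dish_tongue [(0.79, array([399., 456.]), array([ 676.8, -556.3,   26. ])), (0.73, array([282., 441.]), array([ 801.7, -252.9,   26. ])), (0.65, array([312., 340.]), array([ 511.7, -252. ,   26. ]))]
ball_center [(0.68, array([276., 316.]), array([ 489.4, -128.8,   34. ]))]
dish_well [(0.65, array([385., 402.]), array([ 571.9, -489.9,   34. ])), (0.58, array([276., 318.]), array([ 494.4, -129.9,   34. ])), (0.58, array([260., 403.]), array([ 734.6, -153.3,   34. ]))]
```

View pics/s4.png

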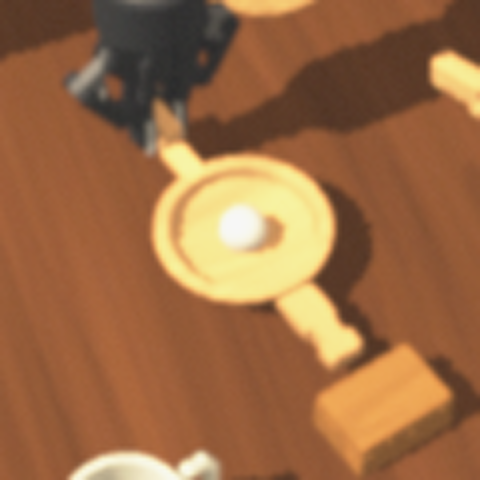

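Request:
arm_command(
  increments=[
    [[0, 0, -0.003], [0, 0, 0], -1],
    [[0, 0, -0.009], [0, 0, 0], -1],
    [[0, 0, -0.018], [0, 0, 0], -1],
    [[0, 0, -0.03], [0, 0, 0], -1],
    [[0, 0, -0.045], [0, 0, 0], -1],
    [[0, 0, -0.063], [0, 0, 0], -1],
    [[0, 0, -0.083], [0, 0, 0], -1],
    [[0, 0, -0.104], [0, 0, 0], -1],
    [[0, 0, -0.125], [0, 0, 0], -1],
    [[0, 0, -0.146], [0, 0, 0], -1],
    [[0, 0, -0.166], [0, 0, 0], -1],
    [[0, 0, -0.183], [0, 0, 0], -1],
  ],
)

```text
clock: 14.87
tcp_pos: [459.6, -31.4, 113.6]
tool_rot: [3.14, 0.0, 1.843]
contact_force: [0.5, 0.5, -2.4]
width: 14.5
finger_force: 97.5
```

Request:
arm_command(
  increments=[
    [[0, 0, -0.015], [0, 0, 0], -1],
    [[0, 0, -0.027], [0, 0, 0], -1],
    [[0, 0, -0.035], [0, 0, 0], -1],
    [[0, 0, -0.04], [0, 0, 0], -1],
    [[0, 0, -0.042], [0, 0, 0], -1],
    [[0, 0, -0.043], [0, 0, 0], -1],
    [[0, 0, -0.043], [0, 0, 0], -1],
  ],
)

```text
clock: 15.45
tcp_pos: [459.1, -31.4, 129.5]
tool_rot: [3.141, -0.0, 1.843]
contact_force: [-0.5, -0.6, -2.5]
width: 14.2
finger_force: 97.5
```

```bash
python3 - <<'E'
from h import *
inc([459,-31,130],1.84)
FULL=DISH[:3]+[box(55,118,-12,12,7,19)]
p0=np.array([475.2,-87.8]); s=monitor.sense(); base=np.array([459.3+28.4,-31.3-102.1])
R=Ro.from_euler("z",-1.298)
for n in("side","top"):
    c=cams.read_camera(n); g=c["pixels"].astype(int)
    d=mask(c,"dish",pix(c,[*base,124])[0]); 
    if d is None: print(n,"none"); continue
    d=d.astype(np.uint8); cs,_=cv2.findContours(d,0,1); d=cv2.drawContours(d*0,cs,-1,1,-1)
    parts=FULL
    def f(q):
        # q: dx,dy,dz of grip point, pitch, roll
        Q=R*Ro.from_euler("yx",[q[2],0]); G=np.array([-106,0,30]); o=np.array([s["tcp_pos"][0],s["tcp_pos"][1],s["tcp_pos"][2]+4])+[q[0],q[1],0]
        m=np.zeros((1920,2560),np.uint8)
        for P in parts[:1]+parts[3:]: hull(m,c,Q.apply(P-G)+o)
        m=cv2.resize(m,(640,480),interpolation=cv2.INTER_AREA)/255.
        ok=np.ones_like(m,bool); w=pix(c,(Q.apply(np.array([[-62,0,18.]])-G)+o))[0]
        ax=pix(c,(Q.apply(np.array([[0,0,18.]])-G)+o))[0]-w; yy,xx=np.mgrid[:480,:640]; ok=((xx-w[0])*ax[0]+(yy-w[1])*ax[1])>0
        return (np.abs(m-d)*ok).sum()
    r=minimize(f,[0,0,0],method="Nelder-Mead",options=dict(initial_simplex=[[0,0,0],[4,0,0],[0,4,0],[0,0,.06]],xatol=.005,fatol=.5)); print(n,d.sum(),r.x,r.fun)
    b=mask(c,"ball",pix(c,[*base,125])[0])
    if b is not None: M=cv2.moments(b.astype(np.uint8)); print("ball",b.sum(),onz(c,(M["m10"]/M["m00"],M["m01"]/M["m00"]),125),base)
c=cams.read_camera("side");u=pix(c,[*base,115])[0].astype(int);a=cv2.resize(c["pixels"][u[1]-60:u[1]+60,u[0]-50:u[0]+50],(400,480),interpolation=2)
c=cams.read_camera("top");u=pix(c,[*base,115])[0].astype(int);b=cv2.resize(c["pixels"][u[1]-60:u[1]+60,u[0]-50:u[0]+50],(400,480),interpolation=2)
cv2.imwrite("pics/s5.png",np.hstack([a,b]))
E
```

```text
t 15.45 tcp [459.1 -31.4 129.5] rpy [ 3.1412 -0.      1.8433] w 14.2 F [-0.5 -0.6 -2.5] M [0.25 0.12 0.  ] ff 97.5
inc [ 0.001   0.0001 -0.0012] [ 0.0001 -0.      0.0005]
side 1745 [1.09885403 0.66666672 0.00125287] 182.71372549019608
ball 107 [ 486.88651904 -131.5515943   125.        ] [ 487.7 -133.4]
top 194 [ 13.144455   -69.04547551   1.51573988] 306.9450980392157
ball 227 [ 488.034645   -132.22163848  125.        ] [ 487.7 -133.4]
```

View pics/s5.png

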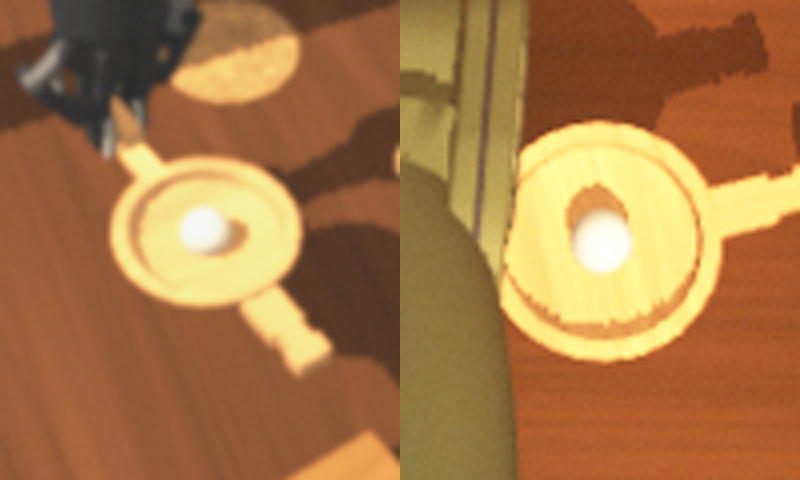

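The dish is level (fitted pitch about 0.001), the ball is in the middle, and the tongue is clear of the holder. Now the quarter turn.

Request:
arm_command(
  increments=[
    [[0, 0, 0], [0, 0, -0.0011], -1],
    [[0, 0, 0], [0, 0, -0.0043], -1],
    [[0, 0, 0], [0, 0, -0.0095], -1],
    [[0, 0, 0], [0, 0, -0.0167], -1],
    [[0, 0, 0], [0, 0, -0.0258], -1],
    [[0, 0, 0], [0, 0, -0.0366], -1],
    [[0, 0, 0], [0, 0, -0.0489], -1],
    [[0, 0, 0], [0, 0, -0.0625], -1],
    [[0, 0, 0], [0, 0, -0.0772], -1],
    [[0, 0, 0], [0, 0, -0.0926], -1],
    [[0, 0, 0], [0, 0, -0.1087], -1],
    [[0, 0, 0], [0, 0, -0.125], -1],
  ],
)

```text
clock: 16.85
tcp_pos: [459.2, -31.5, 129.7]
tool_rot: [3.141, 0.001, 2.635]
contact_force: [0.5, -0.7, -2.2]
width: 14.4
finger_force: 97.5
```

Request:
arm_command(
  increments=[
    [[0, 0, 0], [0, 0, -0.0163], -1],
    [[0, 0, 0], [0, 0, -0.0324], -1],
    [[0, 0, 0], [0, 0, -0.0478], -1],
    [[0, 0, 0], [0, 0, -0.0625], -1],
    [[0, 0, 0], [0, 0, -0.0761], -1],
    [[0, 0, 0], [0, 0, -0.0884], -1],
    [[0, 0, 0], [0, 0, -0.0992], -1],
    [[0, 0, 0], [0, 0, -0.1083], -1],
    [[0, 0, 0], [0, 0, -0.1155], -1],
    [[0, 0, 0], [0, 0, -0.1207], -1],
    [[0, 0, 0], [0, 0, -0.1239], -1],
    [[0, 0, 0], [0, 0, -0.125], -1],
  ],
)

```text
clock: 17.85
tcp_pos: [459.2, -31.5, 129.7]
tool_rot: [-3.141, 0.001, -2.868]
contact_force: [-0.1, 0.3, -2.8]
width: 14.5
finger_force: 97.5
```

```bash
python3 - <<'E'
from h import *
c=cams.read_camera("top"); g=cv2.imread("pics/top0.png").astype(int)
w=g[190:255,205:272]; m=((w[...,1]>95)&(w[...,2]>160)).astype(np.uint8); m=cv2.morphologyEx(m,cv2.MORPH_CLOSE,np.ones((5,5)));
cs,_=cv2.findContours(m,0,1); k=max(cs,key=cv2.contourArea); e=cv2.fitEllipse(k); print(e); mat=onz(c,(205+e[0][0],190+e[0][1]),4); print("mat top",mat)
g=cv2.imread("pics/side0.png").astype(int); c2=cams.read_camera("side"); w=g[185:240,285:360]; m=((w[...,1]>95)&(w[...,2]>160)).astype(np.uint8);m=cv2.morphologyEx(m,cv2.MORPH_CLOSE,np.ones((5,5)))
cs,_=cv2.findContours(m,0,1); k=max(cs,key=cv2.contourArea); e=cv2.fitEllipse(k); print(e,onz(c2,(285+e[0][0],185+e[0][1]),4))
b=mask(c,"ball",pix(c,[560,-3,125])[0]); M=cv2.moments(b.astype(np.uint8)); print("ball",onz(c,(M["m10"]/M["m00"],M["m01"]/M["m00"]),125))
f=1.843+np.pi/2; d=np.array([-np.cos(f),-np.sin(f)]); s=monitor.sense(); print("dish centre",s["tcp_pos"][:2]+106*d)
T=np.array([594.4,128])-106*d; inc([*T,130],f)
E
```

```text
((33.035152435302734, 31.226469039916992), (47.66291427612305, 47.742210388183594), 99.79090881347656)
mat top [594.64673538 127.85379642   4.        ]
((39.54075241088867, 25.534034729003906), (27.450542449951172, 45.71223449707031), 71.20319366455078) [604.23014106 125.29755558   4.        ]Traceback (most recent call last):
  File "<stdin>", line 7, in <module>
AttributeError: 'NoneType' object has no attribute 'astype'
```

```bash
python3 - <<'E'
from h import *
c=cams.read_camera("side")
f=1.843+np.pi/2; d=np.array([-np.cos(f),-np.sin(f)]); s=monitor.sense(); o=s["tcp_pos"][:2]+106*d; print("dish centre",o)
for n in("ball_center","dish_tongue"):
  print(n,[(round(r["score"],2),np.round(onz(c,r["position"][::-1],125 if n[0]=="b" else 117),1)) for r in models.place_of(c,n)])
T=np.array([594.6,127.9])-106*d; inc([*T,130],f)
E
```

```text
dish centre [561.38516687  -2.97104762]
ball_center [(0.5, array([565.2,   5.9, 125. ]))]
dish_tongue [(0.72, array([ 758.9, -302. ,  117. ])), (0.62, array([ 637.3, -586.6,  117. ])), (0.56, array([677. ,  33.4, 117. ]))]
t 18.15 tcp [459.3 -31.4 129.7] rpy [-3.1413e+00  9.0000e-04 -2.8692e+00] w 14.4 F [ 0.5  0.3 -2.6] M [-0.05  0.27  0.  ] ff 97.5
inc [-0.168   0.2927 -0.0006] [-0.      0.0001  0.    ]
```

Request:
arm_command(
  increments=[
    [[-0.0007, 0.0013, 0], [0, 0, 0], -1],
    [[-0.0029, 0.005, 0], [0, 0, 0], -1],
    [[-0.0064, 0.0111, 0], [0, 0, 0], -1],
    [[-0.0113, 0.0196, 0], [0, 0, 0], -1],
    [[-0.0173, 0.0301, 0], [0, 0, 0], -1],
    [[-0.0245, 0.0427, 0], [0, 0, 0], -1],
    [[-0.0329, 0.0574, 0], [0, 0, 0], -1],
    [[-0.042, 0.0732, 0], [0, 0, 0], -1],
    [[-0.0519, 0.0904, 0], [0, 0, 0], -1],
    [[-0.0623, 0.1086, 0], [0, 0, 0], -1],
    [[-0.0731, 0.1273, 0], [0, 0, 0], -1],
    [[-0.084, 0.1464, 0], [0, 0, 0], -1],
  ],
)

```text
clock: 19.15
tcp_pos: [476.1, 35.1, 129.8]
tool_rot: [-3.141, 0.001, -2.869]
contact_force: [-0.1, -0.1, -2.8]
width: 14.5
finger_force: 97.6
```

Request:
arm_command(
  increments=[
    [[-0.0109, 0.019, 0], [0, 0, 0], -1],
    [[-0.0217, 0.0378, 0], [0, 0, 0], -1],
    [[-0.0321, 0.0559, 0], [0, 0, 0], -1],
    [[-0.042, 0.0732, 0], [0, 0, 0], -1],
    [[-0.0511, 0.089, 0], [0, 0, 0], -1],
    [[-0.0595, 0.1036, 0], [0, 0, 0], -1],
    [[-0.0667, 0.1162, 0], [0, 0, 0], -1],
    [[-0.0727, 0.1267, 0], [0, 0, 0], -1],
    [[-0.0776, 0.1352, 0], [0, 0, 0], -1],
    [[-0.0811, 0.1414, 0], [0, 0, 0], -1],
    [[-0.0833, 0.1451, 0], [0, 0, 0], -1],
    [[-0.084, 0.1464, 0], [0, 0, 0], -1],
  ],
)

```text
clock: 20.15
tcp_pos: [492.5, 99.6, 129.8]
tool_rot: [-3.141, 0.001, -2.869]
contact_force: [-0.6, -0.0, -3.1]
width: 14.7
finger_force: 97.5
```

Request:
arm_command(
  increments=[
    [[0, 0, 0], [0, 0, 0], -1],
    [[0, 0, 0], [0, 0, 0], -1],
    [[0, 0, 0], [0, 0, 0], -1],
    [[0, 0, 0], [0, 0, 0], -1],
    [[0, 0, 0], [0, 0, 0], -1],
    [[0, 0, 0], [0, 0, 0], -1],
  ],
)

```text
clock: 20.65
tcp_pos: [492.5, 99.4, 129.8]
tool_rot: [-3.141, 0.001, -2.869]
contact_force: [0.0, -0.3, -2.5]
width: 14.6
finger_force: 97.5
```

```bash
python3 - <<'E'
from h import *
f=1.843+np.pi/2; d=np.array([-np.cos(f),-np.sin(f)]); s=monitor.sense(); o=s["tcp_pos"][:2]+106*d; print("dish centre",o)
inc([*(np.array([594.6,127.9])-106*d),130],f); I=[]
for n in("side","top"):
    c=cams.read_camera(n);u=pix(c,[*o,110])[0].astype(int);I.append(cv2.resize(c["pixels"][u[1]-60:u[1]+60,u[0]-50:u[0]+50],(400,480),interpolation=2))
    print(n,"ball",[(round(r["score"],2),np.round(onz(c,r["position"][::-1],125),1)) for r in models.place_of(c,"ball_center")])
    m=mask(c,"dish",pix(c,[*o,120])[0])
    if m is not None: print(m.sum(),fit([(c,m)],DISH[:3]+[box(55,118,-12,12,7,19)],[*o,.27],103.5))
cv2.imwrite("pics/s6.png",np.hstack(I))
E
```

```text
dish centre [594.55888321 127.87770307]
t 20.65 tcp [492.5  99.4 129.8] rpy [-3.1414e+00  9.0000e-04 -2.8692e+00] w 14.6 F [ 0.  -0.3 -2.5] M [-0.03  0.22 -0.03] ff 97.5
inc [-0.0001  0.     -0.0005] [-0.      0.0002  0.    ]
side ball [(0.42, array([598. , 136.3, 125. ]))]
1029 (array([5.97818073e+02, 1.30996099e+02, 2.64649767e-01]), np.float64(435.0))
top ball []
927 (array([5.95413351e+02, 1.25431869e+02, 2.57828327e-01]), np.float64(2448.38431372549))
```

View pics/s6.png

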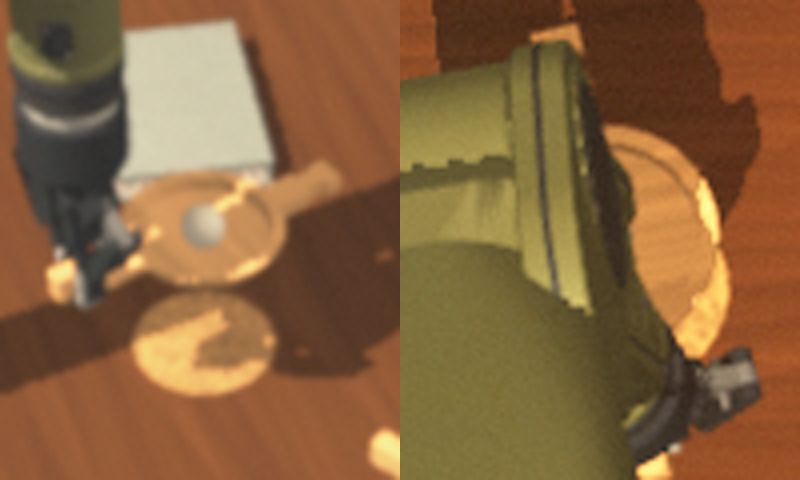

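The side view shows the ball at (205,226), in the middle of the dish, which is level above the mat with its tongue toward the bed. I hand in.

```bash
python3 -c "
from h import *
print(hand_in())"
```

```text
the job is handed in; nothing more can be done
None
```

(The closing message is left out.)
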